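# Lever up the jammed lid of the glass offcut box

## Robot

A 7-joint arm with a two-finger parallel gripper is mounted at the origin on the work surface. World frame = base frame: x ahead of the robot, y to its left, z up, the work surface at z = 0. Lengths are in m, angles in rad, forces in N, time in s.
With the tool pointing down it reaches from about 0.425 to 0.925 m from the base axis. Payload 6.8 kg.
Tool frame: the origin (TCP) lies at the very end of the fingers, on their centre line; the grasp point (between the pads) lies 19 mm behind it (r.tcp_to_grasp is the distance from the TCP to the grasp point, in m); z points along the fingers, y is the line along which they close (so a half turn about z gives the same grasp; the last joint's range is limited). The gripper opens to 85 mm and grips with 20 to 120 N. Pads are 22 mm wide; open, the fingers measure 114 mm over their backs; the gripper's body (76 mm by 85 mm) begins 54 mm behind the grasp point. The pads swing forward as they close: fully open they stand 13 mm farther back than shut.
Start: joints at [1.099, 0.477, 0.022, 1.555, -0.011, 1.109, -0.083], TCP at [0.24, -0.631, 0.231] pointing down, gripper open.
Joint ranges: [-2.96, 2.96], [-0.34, 2.1], [-1.41, 1.46], [0.24, 2.44], [-1.37, 4.51], [0.17, 1.92], [-2.96, 2.96]. Speed limits (rad/s): [2.39, 2.39, 3.14, 3.14, 3.14, 3.14, 3.14].

## Interface

Orientations are given as a rotation vector (axis times angle).
In Python, from bench import r gives the robot as it stands.
- The arm moves only by the tool step_arm, never from a script. Its argument "moves" is a list of rows, each a list of 7 numbers: the shift along the tool's x, y, z in mm, then the turn, a rotation vector about the tool's x, y, z in rad, then the finger opening in mm, from 0 to 85.4. A call has 1 to 8 rows; each row is the pose to reach, as a shift and turn from the pose commanded when the call began, along the tool's axes at that moment; what a row does not reach only later rows make up. A row lasts 1/10 s, in which the tool goes at most 50 mm and 8.59 degrees, less where a joint would pass 70% of its speed; a pose out of reach is approached as far as the arm can. A call with a gripper value outside its range is refused whole. The fingers move at their own pace and stop on an object; "grip_force" is the grip in N (left out, the last holds). Time passes only in rows, so rows that repeat a pose let the fingers close. It gives the time, the measured TCP pose, the force, the opening and the grip force at its end, in the units of the state.
- r.get_obs(): the state, without advancing time (a new reading comes with each control period).
- r.grab_frame(name): name is "side" or "top" or "wrist"; returns a dict with "image" (480x640x3 uint8, red, green, blue), "depth" (480x640 float32, m along the optical axis (not along the pixel's ray), 0 where there is no reading), "mtx" (3x3 intrinsics, pixels), "k1" (the pictures are not rectified: a ray, as slopes to the right and down, at radius r is drawn at 1 + k1 r^2 times it, then the intrinsics apply), "rvec" (rotation vector, rad) and "tvec" (3), from world to camera coordinates, as OpenCV has them. Camera axes: x right, y down, z forward; pixel columns grow to the right and rows downward; lengths in m; the calibration is good to about 2 mm. A picture is of the moment at which its call begins.
- r.hand_in(): hands the job in; it is judged then, once.
The state is a dict: "clock": time; "joints": joint angles; "qvel": joint speeds; "tau": joint torques, N m; "tcp_pos": TCP position; "orientation": TCP orientation; "contact_force": force on the tool from outside, world axes, zero at the start; "moment": the same for the moment, N m; "grip_width": finger opening in m; "gripper_force": force on a finger pad.
Only numpy, scipy, OpenCV 4.12 (cv2) and the standard library are available. Lean on these libraries where they do the work, as an engineer would, in place of code of your own. Each camera call takes 0.05 s, during which the arm holds its last target. There are 200 camera calls.

## Task

The flat wooden lid of the wooden offcut box has jammed. Take the steel-bladed pry bar, set its blade across the fulcrum block with the tip under the lid's overhanging edge, and lever the lid up until it stands a good centimetre proud of the box; then let go of the bar, which may stay where it is. Do not touch the lid with the gripper or arm: only the bar may lift it.

Things in the scene. Friction and masses are not known exactly. Their poses are not given: they have to be found in the camera images.
- bar_grip (a point): Pry bar, 300 mm, 0.25 kg, loose on the bench: wooden handle 150 long, 24 wide, 24 high (mm), then a flat steel blade 150 long, 18 wide, 5 thick, in line with the handle's axis. (The plain wooden lath beside it has no blade.) Point on the handle's axis, 12 mm above the bench: grip here; 210 mm from the blade tip, 60 from the blade's root, 90 from the handle's end. x: to the tip, z up.
- fulcrum: Fulcrum: upright dark wooden block, 34 mm thick, 80 mm wide, topped by a round steel ridge (radius 8 mm), fixed on one dark board (18 mm thick) with the box. Origin: middle of the ridge's top line, 120 mm above the bench. x: level, towards the box; y: along the ridge. The board ends 28 mm behind the ridge; then bare bench, where the handle has room to come down.
- lid_edge (a point): Middle of the lid's lower edge facing the fulcrum: when shut, 135 mm above the bench, 15 mm higher than the ridge top and 46 mm beyond it. The lid is a wooden square, 152 mm wide, 12 mm thick, on a box 100 mm square: it overhangs by 26 mm all round, so put the blade tip 10 to 20 mm in under the edge. x: level, from fulcrum to box; z up.
- lid (a joint): Rise of the lid from its shut seat, in m: 0 shut, 0.030 at most. It moves straight up only, takes about 28 N under its edge, and stays at the height where it is left.

How it is judged:
By the outcome, as a careful person would: the job done as asked, in the order asked, and still so for the second after the job is handed in, with the robot touching nothing.
It also fails if it takes over 45 s, if anything falls off the work surface, if the arm or the gripper's body presses on something with over 40 N, if the wrist force passes 120 N, or if a joint passes its speed limit or range.

## Working session

There is one attempt and no reset: what is moved stays moved. The work goes in short steps, Python scripts to look and compute and a tool call to move; the robot and the scene stay as the last step left them, time stands still between calls to the robot, and variables do not carry over. Pictures are saved under pics/ and viewed, at most 10 in all, crops included, and the job is handed in when it is done.

Besides the shell and the picture viewer there is one more tool, called after "Call:" by a JSON object that holds its "op" and its "data". step_arm: Moves the arm, as the interface text tells. Its arguments: {"type":"object","properties":{"moves":{"type":"array","items":{"type":"array","items":{"type":"number"}}},"grip_force":{"type":"number"}},"required":["moves"]}

```bash
mkdir -p pics; ls; cat > h.py <<'E'
import numpy as np,cv2
from bench import r
from scipy.spatial.transform import Rotation as R
def grab(n):
    f=r.grab_frame(n); np.savez('/tmp/%s.npz'%n,**{k:np.array(v) for k,v in f.items()}); return f
def load(n): return dict(np.load('/tmp/%s.npz'%n))
def ray(f,u,v):
    d=np.array([float(f['k1']),0,0,0])
    p=cv2.undistortPoints(np.array([[[u,v]]],float),f['mtx'],d)[0,0]
    M=cv2.Rodrigues(np.array(f['rvec'],float))[0]; t=np.array(f['tvec']).ravel()
    return -M.T@t, M.T@np.array([p[0],p[1],1.])
def onz(f,u,v,z):
    o,d=ray(f,u,v); return o+d*(z-o[2])/d[2]
def dep(f,u,v):
    o,d=ray(f,u,v); return o+d*f['depth'][int(round(v)),int(round(u))]
def cross(fa,a,fb,b):
    o1,d1=ray(fa,*a);o2,d2=ray(fb,*b)
    s=np.linalg.lstsq(np.c_[d1,-d2],o2-o1,rcond=None)[0]
    return (o1+d1*s[0]+o2+d2*s[1])/2, np.linalg.norm(o1+d1*s[0]-o2-d2*s[1])
def save(f,n): cv2.imwrite('pics/'+n+'.png',f['image'][:,:,::-1])
E
python3 - <<'E'
from h import *
for n in ('top','side','wrist'):
    f=grab(n); save(f,n+'0'); print(n,f['k1'],ray(f,320,240))
print(r.get_obs())
E
```

```text
pics
top -0.12683319152966346 (array([ 0.39277968, -0.0516701 ,  1.10313648]), array([ 0.10885322, -0.01074394, -0.99410762]))
side -0.04607795396029581 (array([ 0.26948467, -0.58135703,  0.56794961]), array([ 0.31858748,  0.72497806, -0.61068673]))
wrist -0.017136557069166787 (array([ 0.30637875, -0.60601983,  0.3738056 ]), array([-0.26413882, -0.11074447, -0.95821226]))
{'clock': 0.15, 'joints': array([ 1.09891062,  0.47761189,  0.02234484,  1.55617152, -0.01147261,
        1.10929274, -0.08307417]), 'qvel': array([-9.23754578e-04, -1.62540736e-03,  8.07042191e-04, -3.69252651e-03,
       -6.12581614e-04,  1.15561815e-03, -2.01922891e-05]), 'tau': array([ 2.37621476e-03, -5.96926081e+01,  1.61011253e+00, -2.81493849e+01,
        1.26860279e-02,  6.42806321e-03, -2.03322696e-05]), 'tcp_pos': array([ 0.24001255, -0.63042819,  0.23057022]), 'orientation': array([-3.08846434e+00, -5.68140669e-01,  5.64806140e-04]), 'contact_force': array([-0.4561394 ,  0.62797118, -0.50459704]), 'moment': array([-0.03420055,  0.03060873, -0.01686937]), 'gripper_force': 0.0, 'grip_width': 0.0856932150262853}
```

View pics/top0.png

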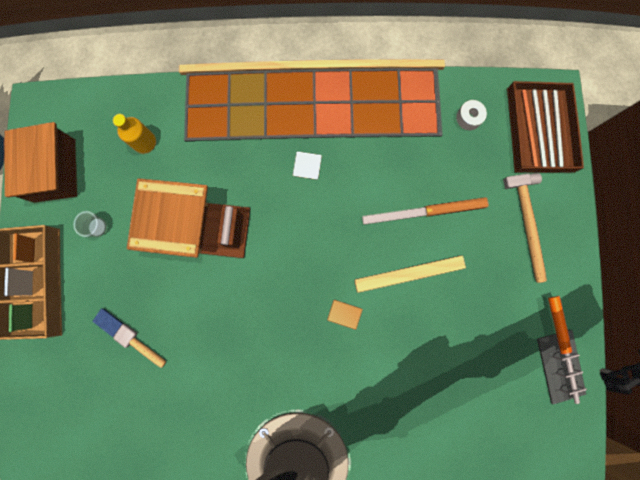

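View pics/side0.png

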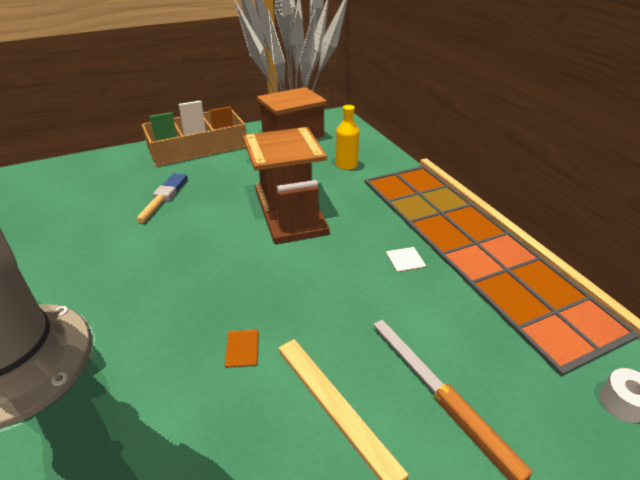

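Top view: the pry bar has its blade tip at about (364,219) and handle end at (487,204). The lid is at (168,217), and the ridge is at (228,227) on the lid's right. The lath at (410,274) is the decoy. Side view agrees: ridge from (278,188) to (318,184), blade tip (379,324).

```bash
cat > m.py <<'E'
from h import *
f=load('top'); g=load('side')
im=f['image']; hsv=cv2.cvtColor(im,cv2.COLOR_RGB2HSV)
def blob(mask,x0,y0,x1,y1):
    m=np.zeros(mask.shape,np.uint8); m[y0:y1,x0:x1]=mask[y0:y1,x0:x1]*255
    c=max(cv2.findContours(m,cv2.RETR_EXTERNAL,cv2.CHAIN_APPROX_NONE)[0],key=cv2.contourArea)
    return c[:,0,:].astype(float)
ng=~((hsv[:,:,0]>60)&(hsv[:,:,0]<90)&(hsv[:,:,1]>90))
c=blob(ng,350,190,500,235)
P=np.array([onz(f,u,v,.02)[:2] for u,v in c])
rc=cv2.minAreaRect(P.astype(np.float32)); print('bar rect',rc)
hm=ng&(hsv[:,:,1]>150)
c=blob(hm,350,190,500,235); P=np.array([onz(f,u,v,.024)[:2] for u,v in c]); print('handle',cv2.minAreaRect(P.astype(np.float32)))
bm=ng&(hsv[:,:,1]<90)
c=blob(bm,350,190,500,235); P=np.array([onz(f,u,v,.0145)[:2] for u,v in c]); print('blade',cv2.minAreaRect(P.astype(np.float32)))
c=blob(bm,215,200,245,250); P=np.array([onz(f,u,v,.118)[:2] for u,v in c]); q=cv2.minAreaRect(P.astype(np.float32)); print('ridge',q, cv2.boxPoints(q))
lm=ng&(hsv[:,:,1]>90)&(hsv[:,:,2]>140)
c=blob(lm,120,170,212,265); P=np.array([onz(f,u,v,.147)[:2] for u,v in c]); q=cv2.minAreaRect(P.astype(np.float32)); print('lid',q,cv2.boxPoints(q))
for u,v in[(168,217),(228,227),(460,208),(395,215)]: print(dep(f,u,v))
gh=cv2.cvtColor(g['image'],cv2.COLOR_RGB2HSV)
c=blob((gh[:,:,1]<90)&(gh[:,:,2]>100),270,175,325,200); print('side ridge',cv2.minAreaRect(c.astype(np.float32)))
print(dep(g,379,324),onz(g,379,324,.0145),onz(g,298,186,.118))
E
python3 m.py
```

```text
bar rect ((0.5758904814720154, -0.3124695420265198), (0.028734000399708748, 0.3070201873779297), 7.331993103027344)
handle ((0.5845110416412354, -0.38590207695961), (0.023130591958761215, 0.14720043540000916), 7.187310695648193)
blade ((0.5671234130859375, -0.24005334079265594), (0.025782380253076553, 0.15906308591365814), 7.912238121032715)
ridge ((0.5373335480690002, 0.13299715518951416), (0.023776989430189133, 0.08758774399757385), 81.55475616455078) [[0.49226856 0.12766932]
 [0.57890654 0.11480583]
 [0.58239853 0.13832499]
 [0.49576056 0.1511885 ]]
lid ((0.5520467758178711, 0.25698307156562805), (0.1516554206609726, 0.15249739587306976), 82.77687072753906) [[0.4668691  0.19134414]
 [0.61815625 0.1721701 ]
 [0.63722444 0.322622  ]
 [0.4859373  0.34179604]]
[0.55166211 0.25306033 0.14596468]
[0.5319157  0.13167912 0.11855032]
[ 0.58012644 -0.39303627  0.02419679]
[ 0.56727933 -0.23993523  0.01604091]
side ridge ((297.2558898925781, 184.60520935058594), (7.929494857788086, 41.76529312133789), 80.07376098632812)
[ 0.55569763 -0.16884445  0.01453307] [ 0.55571474 -0.1688198   0.0145    ] [0.53467013 0.12877104 0.118     ]
```

```bash
cat >> h.py <<'E'
def ori(yaw,p=0):
    y,p=np.radians([yaw,p]); d=np.array([np.cos(y),np.sin(y),0]);u=np.array([0,0,1.])
    x=d*np.cos(p)+u*np.sin(p); z=-(u*np.cos(p)-d*np.sin(p)); return np.c_[x,np.cross(z,x),z]
def delta(pos,yaw,p=0,base=None):
    """shift in tool mm, turn, from the measured pose, or from base=(pos,R)"""
    o=r.get_obs(); P,M=base or (o['tcp_pos'],R.from_rotvec(o['orientation']).as_matrix())
    s=M.T@(np.array(pos)-P)*1000; w=R.from_matrix(M.T@ori(yaw,p)).as_rotvec()
    print(np.round(s,1),np.round(w,3)); return s,w
E
python3 -c "
from h import *
delta([.583,-.371,.10],97)"
```

```text
[ 412.9 -120.2  130.7] [-1.000e-03 -1.000e-03 -1.329e+00]
```

Call:
{"op": "step_arm", "data": {"moves": [[413, -120, 131, 0, 0, -1.329, 60], [413, -120, 131, 0, 0, -1.329, 60], [413, -120, 131, 0, 0, -1.329, 60], [413, -120, 131, 0, 0, -1.329, 60], [413, -120, 131, 0, 0, -1.329, 60], [413, -120, 131, 0, 0, -1.329, 60], [413, -120, 131, 0, 0, -1.329, 60], [413, -120, 131, 0, 0, -1.329, 60]]}}

```text
clock: 0.95
tcp_pos: [0.5468, -0.3991, 0.1141]
orientation: [-2.223, -2.22, 0.0]
contact_force: [0.3, -0.9, 0.5]
grip_width: 0.06
gripper_force: 0.0
```

```bash
python3 -c "
from h import *
delta([.583,-.371,.10],97)"
```

```text
[28.1 36.2 14.1] [-0.    -0.    -0.123]
```

Call:
{"op": "step_arm", "data": {"moves": [[28, 36, 14, 0, 0, -0.123, 60], [28, 36, 14, 0, 0, -0.123, 60], [28, 36, 14, 0, 0, -0.123, 60], [28, 36, 14, 0, 0, -0.123, 60]]}}

```text
clock: 1.35
tcp_pos: [0.5806, -0.374, 0.1006]
orientation: [-2.091, -2.344, 0.002]
contact_force: [-0.1, -0.8, -0.2]
grip_width: 0.0601
gripper_force: 0.0
```

```bash
python3 - <<'E'
from h import *
f=grab('wrist'); save(f,'wrist1')
hsv=cv2.cvtColor(f['image'],cv2.COLOR_RGB2HSV)
m=((hsv[:,:,0]<22)&(hsv[:,:,1]>150)&(hsv[:,:,2]>80)).astype(np.uint8)
c=max(cv2.findContours(m,0,1)[0],key=cv2.contourArea)
P=np.array([onz(f,u,v,.024)[:2] for u,v in c[:,0].astype(float)]); print(cv2.minAreaRect(P.astype(np.float32)),len(c))
print(r.get_obs()['tcp_pos'])
E
```

```text
((0.5856336355209351, -0.38570818305015564), (0.023270167410373688, 0.14792919158935547), 7.224925518035889) 508
[ 0.58045749 -0.3745162   0.10089136]
```

View pics/wrist1.png

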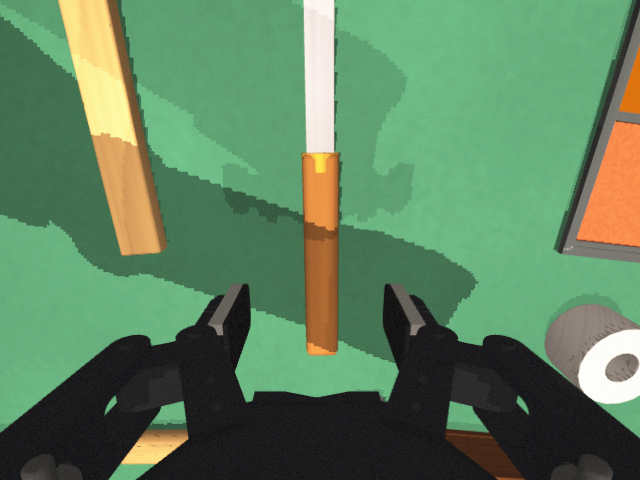

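The wrist view shows the bar's handle, columns 303–338 and rows 153–354, centred between the open fingers. The fitted handle centre matches the top view within 1 mm.

```bash
python3 -c "
from h import *
delta([.5837,-.371,.004],97.2)"
```

```text
[ 3.2  3.7 96.9] [-0.001  0.001 -0.013]
```

Call:
{"op": "step_arm", "data": {"moves": [[3, 4, 40, 0, 0, -0.013, 60], [3, 4, 75, 0, 0, -0.013, 60], [3, 4, 97, 0, 0, -0.013, 50], [3, 4, 97, 0, 0, -0.013, 45], [3, 4, 97, 0, 0, -0.013, 15], [3, 4, 97, 0, 0, -0.013, 15], [3, 4, 97, 0, 0, -0.013, 15], [3, 4, 97, 0, 0, -0.013, 15]], "grip_force": 60}}

```text
clock: 2.2
tcp_pos: [0.5863, -0.3702, 0.0057]
orientation: [2.073, 2.357, 0.0]
contact_force: [-0.7, -0.5, 6.1]
grip_width: 0.0228
gripper_force: 61.4
```

Call:
{"op": "step_arm", "data": {"moves": [[0, 0, 0, 0, 0, 0, 5], [0, 0, 0, 0, 0, 0, 5], [0, 0, 0, 0, 0, 0, 5]], "grip_force": 100}}

```text
clock: 2.5
tcp_pos: [0.5865, -0.3702, 0.0058]
orientation: [2.072, 2.357, 0.0]
contact_force: [-1.2, 0.3, 8.4]
grip_width: 0.0217
gripper_force: 99.4
```

```bash
cat >> h.py <<'E'
YAW=82.8; E=np.array([.5425,.1818]); L=.210; OFF=.0062
def tcp(s,z,p):
    """TCP for blade tip axis point s beyond the lid edge, at height z, pitch p deg"""
    M=ori(YAW,p); d=np.array([np.cos(np.radians(YAW)),np.sin(np.radians(YAW))])
    return np.r_[E+d*s,z]-L*M[:,0]+OFF*M[:,2]
E
python3 -c "
from h import *
t=tcp(-.035,.16,2);print(t)
o=r.get_obs();delta(o['tcp_pos']+[0,0,.155],97.2);delta(t,YAW,2)"
```

```text
[ 0.51183651 -0.06092651  0.14647488]
[  -0.4    0.3 -155. ] [0.002 0.002 0.003]
[ 316.   -34.1 -141.5] [-0.002  0.037  0.254]
```

Call:
{"op": "step_arm", "data": {"moves": [[0, 0, -30, 0, 0, 0, 5], [0, 0, -70, 0, 0, 0, 5], [0, 0, -110, 0, 0, 0, 5], [40, -5, -141, 0, 0, 0.05, 5], [80, -10, -141, 0, 0.01, 0.1, 5], [120, -14, -141, 0, 0.02, 0.15, 5], [160, -18, -141, 0, 0.03, 0.2, 5], [200, -22, -141, 0, 0.035, 0.25, 5]]}}

```text
clock: 3.3
tcp_pos: [0.537, -0.1721, 0.1449]
orientation: [-2.334, -2.063, -0.036]
contact_force: [0.9, 0.4, -2.5]
grip_width: 0.0218
gripper_force: 98.7
```

```bash
python3 -c "
from h import *
delta(tcp(-.035,.16,2),YAW,2)"
```

```text
[107.2 -38.7   2.4] [-0.004  0.     0.002]
```

Call:
{"op": "step_arm", "data": {"moves": [[35, -13, 1, 0, 0, 0, 5], [70, -26, 2, 0, 0, 0, 5], [107, -39, 2, 0, 0, 0, 5], [107, -39, 2, 0, 0, 0, 5], [107, -39, 2, 0, 0, 0, 5]]}}

```text
clock: 3.8
tcp_pos: [0.5118, -0.0617, 0.1469]
orientation: [-2.329, -2.069, -0.036]
contact_force: [-0.2, -0.9, -2.7]
grip_width: 0.0214
gripper_force: 98.7
```

```bash
python3 - <<'E'
from h import *
print(r.get_obs()['tcp_pos'],tcp(-.035,.16,2))
f=grab('side'); g=grab('wrist')
a=cv2.resize(f['image'][80:280,180:380],(600,600),interpolation=cv2.INTER_CUBIC); cv2.imwrite('pics/s2.png',a[:,:,::-1])
save(g,'w2')
E
```

```text
[ 0.51182795 -0.06166752  0.14693263] [ 0.51183651 -0.06092651  0.14647488]
```

View pics/s2.png

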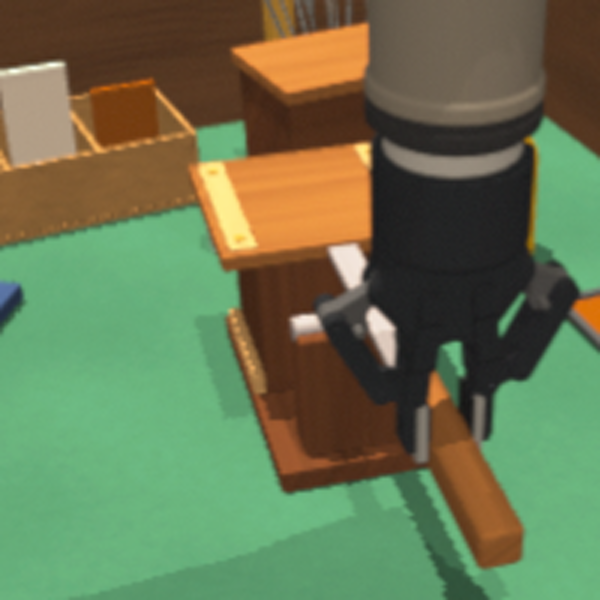

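View pics/w2.png

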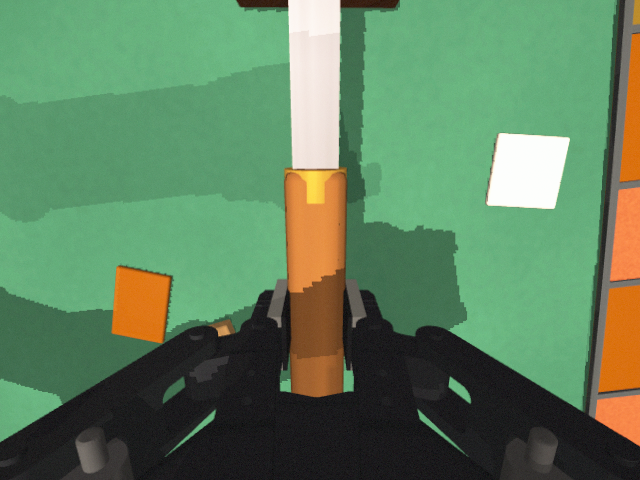

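The side crop shows the bar gripped straight, its tip at crop (345,250), short of the lid edge and above the ridge. The wrist view shows the handle held square between the pads. I'll check the tip position by number.

```bash
python3 - <<'E'
from h import *
f=load('side'); t=grab('top')
o=r.get_obs(); M=R.from_rotvec(o['orientation']).as_matrix()
tip=o['tcp_pos']-OFF*M[:,2]+L*M[:,0]; print('exp tip',tip)
def proj(f,p): return cv2.projectPoints(np.array([p]),f['rvec'],f['tvec'],f['mtx'],np.array([float(f['k1']),0,0,0]))[0].ravel()
for s in(-9,9): 
    q=tip+s/1000*M[:,1]-.0025*M[:,2]; print(proj(f,q),proj(t,q))
# blade points by colour+depth, side and top
for n,g,b in(('side',f,(270,150,325,200)),('top',t,(190,190,300,250))):
    h=cv2.cvtColor(g['image'],cv2.COLOR_RGB2HSV); x0,y0,x1,y1=b
    P=[]
    for v in range(y0,y1):
        for u in range(x0,x1):
            if h[v,u,1]<60 and h[v,u,2]>110 and g['depth'][v,u]>0: P.append(dep(g,u,v))
    P=np.array(P); B=(P-tip)@M*1000
    k=(abs(B[:,1])<14)&(abs(B[:,2])<12)&(B[:,0]>-80)&(B[:,0]<15); print(n,len(P),'blade: x max',B[k,0].max(),'y',B[k,1].min(),B[k,1].max(),'zmed top(-2.5)',np.median(B[k,2]), 'slope',np.polyfit(B[k,0],B[k,2],1))
    kr=(P[:,2]<.128)&(P[:,2]>.1); print('ridge pts',kr.sum(), P[kr].mean(0) if kr.any() else '', P[kr].max(0) if kr.any() else '')
# lid top height
print([dep(f,u,v)[2] for u,v in((260,150),(285,150),(270,140))],[dep(t,u,v)[2] for u,v in((168,217),(190,200))])
E
```

```text
exp tip [0.53793664 0.14405095 0.15995823]
[291.43601344 162.64392858] [217.45338267 225.60009968]
[300.49436969 161.39455713] [218.59128028 216.86527345]
side 351 blade: x max 2.2929085822815805 y -12.370912012302279 5.966603822060333 zmed top(-2.5) -3.058174103795902 slope [-0.00761926 -3.11106447]
ridge pts 63 [0.50791229 0.14302533 0.11646329] [0.55558772 0.20865433 0.12113357]
top 979 blade: x max -0.7736278310050245 y -11.056780554582549 7.352672785858201 zmed top(-2.5) -3.3811256275576143 slope [ 0.00997997 -2.96909957]
ridge pts 208 [0.53470467 0.13486147 0.11938866] [0.57486568 0.15007285 0.12429824]
[np.float64(0.14831702896721155), np.float64(0.14713241173730118), np.float64(0.14897659607490615)] [np.float64(0.14661381515966876), np.float64(0.14784921037382848)]
```

```bash
python3 -c "
from h import *
delta(tcp(-.035,.1285,2),YAW,2);delta(tcp(.016,.1285,2),YAW,2)"
```

```text
[ 2.  -0.6 31.7] [-0.004  0.001  0.003]
[52.9 -0.5 33.5] [-0.004  0.001  0.003]
```

Call:
{"op": "step_arm", "data": {"moves": [[1, 0, 16, 0, 0, 0, 5], [2, 0, 32, 0, 0, 0, 5], [2, 0, 32, 0, 0, 0, 5], [15, 0, 32, 0, 0, 0, 5], [28, 0, 33, 0, 0, 0, 5], [41, 0, 33, 0, 0, 0, 5], [53, 0, 33, 0, 0, 0, 5], [53, 0, 33, 0, 0, 0, 5]]}}

```text
clock: 4.75
tcp_pos: [0.5191, -0.0059, 0.1161]
orientation: [-2.328, -2.07, -0.039]
contact_force: [0.0, 0.6, -3.7]
grip_width: 0.0217
gripper_force: 98.6
```

```bash
python3 - <<'E'
from h import *
o=r.get_obs(); print(o['contact_force'],o['moment'],o['tcp_pos'],tcp(.016,.1285,2))
f=grab('side')
a=cv2.resize(f['image'][80:280,180:380],(600,600),interpolation=cv2.INTER_CUBIC); cv2.imwrite('pics/s3.png',a[:,:,::-1])
b=(o['tcp_pos'],R.from_rotvec(o['orientation']).as_matrix())
# pivot about ridge top: blade underside tangent to ridge cylinder (axis at z=.112, 46 mm before edge), tip s kept
for p in (2,4,8,12,16,20,22,24,26):
    a=np.radians(p); Rr=.008+.0025  # axis line is Rr from cylinder centre
    # tip distance along bar from tangent point kept 61.. choose s(tip)=.016 fixed
    s=.062; z=.112+ (Rr+ s*np.sin(a))/np.cos(a)
    print(p,'tip axis z',round(z,4),'rise',round((z+.0025*np.cos(a)-.135)*1000,1),end=' '); delta(tcp(.016,z,p),YAW,p,b)
E
```

```text
[ 0.03327899  0.55791746 -3.73731449] [-0.05127689 -0.0472009   0.01555057] [ 0.51906576 -0.00586345  0.11612388] [ 0.51822851 -0.01032866  0.11497488]
2 tip axis z 0.1247 rise -7.8 [-4.7 -0.3  4.8] [-0.003 -0.001  0.009]
4 tip axis z 0.1269 rise -5.6 [-4.3 -0.3  9.9] [-0.004  0.034  0.009]
8 tip axis z 0.1313 rise -1.2 [-2.7 -0.2 20.1] [-0.004  0.104  0.008]
12 tip axis z 0.1359 rise 3.4 [-0.1 -0.2 30. ] [-0.004  0.174  0.008]
16 tip axis z 0.1407 rise 8.1 [ 3.6 -0.1 39.4] [-0.004  0.243  0.008]
20 tip axis z 0.1457 rise 13.1 [ 8.2 -0.  48.4] [-0.005  0.313  0.008]
22 tip axis z 0.1484 rise 15.7 [10.9  0.  52.6] [-0.005  0.348  0.008]
24 tip axis z 0.1511 rise 18.4 [13.8  0.  56.6] [-0.005  0.383  0.008]
26 tip axis z 0.1539 rise 21.2 [16.9  0.1 60.5] [-0.005  0.418  0.008]
```

View pics/s3.png

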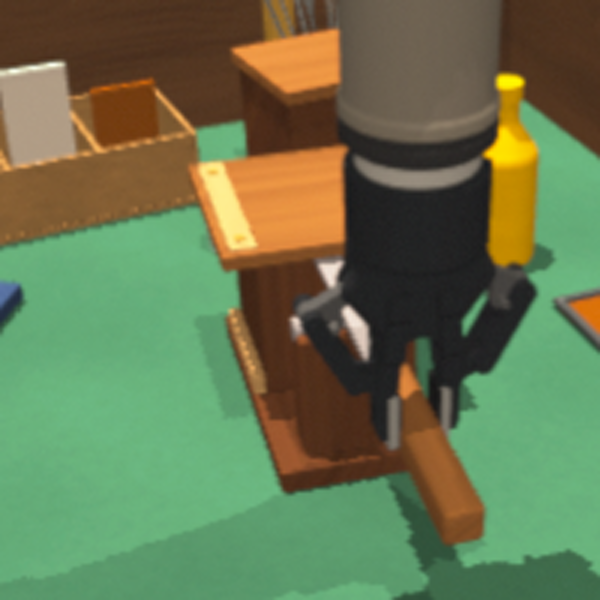

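The side crop shows the blade over the ridge at (300,325) with its tip hidden under the lid, and contact force is about zero. It went about 4 mm deeper than planned, which the next move takes back while the pitch starts.

Call:
{"op": "step_arm", "data": {"moves": [[-4.7, 0, 2, 0, 0, 0.008, 5], [-4.7, 0, 5, 0, 0, 0.008, 5], [-4.5, 0, 7.5, 0, 0.017, 0.008, 5], [-4.3, 0, 10, 0, 0.034, 0.008, 5], [-3.5, 0, 15, 0, 0.07, 0.008, 5], [-2.7, 0, 20, 0, 0.104, 0.008, 5], [-2.7, 0, 20, 0, 0.104, 0.008, 5]]}}

```text
clock: 5.5
tcp_pos: [0.5174, -0.0125, 0.0944]
orientation: [-2.288, -2.003, -0.153]
contact_force: [-1.4, -1.9, -1.5]
grip_width: 0.0216
gripper_force: 98.8
```

```bash
cat > lev.py <<'E'
from h import *
o=r.get_obs(); M=R.from_rotvec(o['orientation']).as_matrix()
print(o['contact_force'],o['moment'],o['clock'])
tip=o['tcp_pos']-OFF*M[:,2]+L*M[:,0]; d=np.array([np.cos(np.radians(YAW)),np.sin(np.radians(YAW))])
print('pitch',np.degrees(np.arcsin(M[2,0])),'tip',tip,'s',(tip[:2]-E)@d)
f=load('side') if 0 else grab('side')
z=[dep(f,u,v)[2] for v in range(138,158,3) for u in range(250,282,4)]
z=[q for q in z if .14<q<.19]; print('lid top z',np.median(z),len(z))
b=(o['tcp_pos'],M)
for p in (8,12,16,18,20,22,24,26):
    a=np.radians(p); zz=.112+(.0105+.062*np.sin(a))/np.cos(a); print(p,end=' '); delta(tcp(.016,zz,p),YAW,p,b)
E
python3 lev.py
```

```text
[-1.35688049 -1.87175823 -1.46158866] [-0.25172598  0.00966518  0.10809601] 5.5
pitch 7.985953372311807 tip [0.54490699 0.19277811 0.12976388] s 0.011193222411094071
lid top z 0.1485433430710183 55
8 [ 5.   0.5 -0.8] [-0.006  0.    -0.007]
12 [6.6 0.5 9.3] [-0.006  0.07  -0.007]
16 [ 9.2  0.6 19. ] [-0.005  0.14  -0.008]
18 [10.9  0.6 23.8] [-0.005  0.175 -0.008]
20 [12.9  0.6 28.4] [-0.005  0.21  -0.008]
22 [15.1  0.6 32.9] [-0.005  0.245 -0.008]
24 [17.6  0.6 37.2] [-0.005  0.279 -0.008]
26 [20.3  0.6 41.4] [-0.005  0.314 -0.008]
```

Call:
{"op": "step_arm", "data": {"moves": [[4, 0, 0, 0, 0, 0, 5], [4, 0, 0, 0, 0, 0, 5], [4.5, 0, 3, 0, 0.023, 0, 5], [5, 0, 6, 0, 0.047, 0, 5], [5.6, 0, 9.3, 0, 0.07, 0, 5], [6.8, 0, 14, 0, 0.105, 0, 5], [8.2, 0, 19, 0, 0.14, 0, 5], [8.2, 0, 19, 0, 0.14, 0, 5]]}}

```text
clock: 6.35
tcp_pos: [0.5197, -0.001, 0.0777]
orientation: [-2.208, -1.937, -0.307]
contact_force: [-1.1, -0.2, 4.0]
grip_width: 0.0216
gripper_force: 99.8
```

```bash
python3 lev.py
```

```text
[-1.06258819 -0.17130613  3.97717246] [-0.68842225  0.33989998  0.27577989] 6.35
pitch 16.07693249717618 tip [0.5458958  0.19736809 0.14181494] s 0.015870933958823573
lid top z 0.15449900048296578 56
8 [ -1.6  -0.3 -19.4] [-0.004 -0.141 -0.005]
12 [-1.4 -0.3 -9.2] [-0.004 -0.071 -0.005]
16 [-0.2 -0.3  0.8] [-0.003 -0.001 -0.005]
18 [ 0.8 -0.3  5.8] [-0.003  0.034 -0.005]
20 [ 2.1 -0.3 10.6] [-0.003  0.068 -0.005]
22 [ 3.7 -0.2 15.4] [-0.003  0.103 -0.006]
24 [ 5.5 -0.2 20. ] [-0.003  0.138 -0.006]
26 [ 7.7 -0.2 24.5] [-0.003  0.173 -0.006]
```

Call:
{"op": "step_arm", "data": {"moves": [[0.4, 0, 3, 0, 0.017, 0, 5], [0.8, 0, 6, 0, 0.034, 0, 5], [1.5, 0, 8.3, 0, 0.051, 0, 5], [2.1, 0, 10.6, 0, 0.068, 0, 5], [2.9, 0, 13, 0, 0.086, 0, 5], [3.7, 0, 15.5, 0, 0.103, 0, 5], [3.7, 0, 15.5, 0, 0.103, 0, 5]]}}

```text
clock: 7.1
tcp_pos: [0.5204, 0.0042, 0.0634]
orientation: [-2.151, -1.884, -0.409]
contact_force: [-3.6, -9.7, 6.1]
grip_width: 0.0221
gripper_force: 100.5
```

```bash
python3 lev.py
```

```text
[-3.63292161 -9.70790746  6.10088966] [-1.87653606  0.63722288  0.60514865] 7.1
pitch 21.76899526423757 tip [0.54602283 0.19523473 0.14707788] s 0.013770320659491332
lid top z 0.16068177798402916 55
8 [  0.8  -0.5 -34.7] [-0.003 -0.24  -0.006]
12 [ -0.1  -0.4 -24.5] [-0.003 -0.171 -0.007]
16 [  0.1  -0.4 -14.4] [-0.002 -0.101 -0.007]
18 [ 0.7 -0.4 -9.4] [-0.002 -0.066 -0.007]
20 [ 1.5 -0.4 -4.4] [-0.002 -0.031 -0.007]
22 [ 2.6 -0.4  0.5] [-0.002  0.004 -0.007]
24 [ 4.  -0.4  5.3] [-0.002  0.039 -0.007]
26 [ 5.6 -0.4  9.9] [-0.002  0.074 -0.007]
```

Call:
{"op": "step_arm", "data": {"moves": [[0.7, 0, 2.5, 0, 0.02, 0, 5], [1.5, 0, 5, 0, 0.039, 0, 5], [2.2, 0, 7, 0, 0.055, 0, 5], [2.2, 0, 7, 0, 0.055, 0, 5], [2.2, 0, 7, 0, 0.055, 0, 5]]}}

```text
clock: 7.65
tcp_pos: [0.5207, 0.0072, 0.0571]
orientation: [-2.12, -1.855, -0.461]
contact_force: [-5.1, -13.4, 3.3]
grip_width: 0.0216
gripper_force: 100.4
```

```bash
python3 lev.py | head -3
```

```text
[ -5.09632124 -13.37354647   3.32854034] [-2.97004075  0.73754331  0.65209338] 7.65
pitch 24.777348962938657 tip [0.54592636 0.19354607 0.15075538] s 0.01208288725563784
lid top z 0.1637400110466702 55
```

The lid is up 15 mm. Now I release the bar and back off along the fingers.

Call:
{"op": "step_arm", "data": {"moves": [[0, 0, 0, 0, 0, 0, 5], [0, 0, 0, 0, 0, 0, 5]], "grip_force": 30}}

```text
clock: 7.9
tcp_pos: [0.5207, 0.0072, 0.0572]
orientation: [-2.12, -1.855, -0.461]
contact_force: [-3.7, -12.8, 3.7]
grip_width: 0.0215
gripper_force: 100.4
```

Call:
{"op": "step_arm", "data": {"moves": [[0, 0, 0, 0, 0, 0, 35], [0, 0, 0, 0, 0, 0, 50], [0, 0, 0, 0, 0, 0, 60], [0, 0, -20, 0, 0, 0, 60], [0, 0, -50, 0, 0, 0, 60], [0, 0, -90, 0, 0, 0, 60], [0, 0, -130, 0, 0, 0, 60], [0, 0, -130, 0, 0, 0, 60]]}}

```text
clock: 8.7
tcp_pos: [0.5176, -0.0449, 0.1801]
orientation: [-2.121, -1.859, -0.471]
contact_force: [0.7, -0.4, 0.8]
grip_width: 0.0597
gripper_force: 0.0
```

```bash
python3 lev.py | head -3; python3 - <<'E'
from h import *
f=load('side'); cv2.imwrite('pics/s4.png',cv2.resize(f['image'][60:300,180:420],(600,600))[:,:,::-1])
E
```

```text
[ 0.7367881  -0.43315465  0.75079935] [-0.47251317 -0.04807301 -0.0532382 ] 8.7
pitch 24.896809450591476 tip [0.54213176 0.14135208 0.27409399] s -0.0401751314333017
lid top z 0.16370104487828568 54
```

View pics/s4.png

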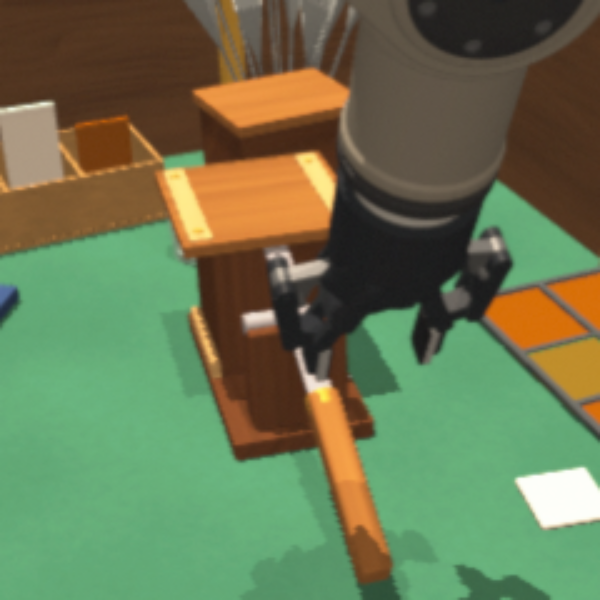

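The picture shows the bar free, handle end at (375,570), blade resting over the ridge with its tip under the raised lid. The lid top holds at 163.7 mm and the gripper is clear. I'll back off a little more and hand in.

Call:
{"op": "step_arm", "data": {"moves": [[0, 0, -30, 0, 0, 0, 60], [0, 0, -60, 0, 0, 0, 60], [0, 0, -60, 0, 0, 0, 60], [0, 0, -60, 0, 0, 0, 60], [0, 0, -60, 0, 0, 0, 60], [0, 0, -60, 0, 0, 0, 60]]}}

```text
clock: 9.35
tcp_pos: [0.5107, -0.0667, 0.2291]
orientation: [-2.111, -1.855, -0.462]
contact_force: [0.1, -0.3, 0.3]
grip_width: 0.0602
gripper_force: 0.0
```

```bash
python3 lev.py | head -3; python3 -c "
from bench import r
print(r.hand_in())"
```

```text
[ 0.07855194 -0.34537304  0.28820283] [-0.44446014  0.01727331 -0.00220556] 9.35
pitch 25.071280652738892 tip [0.53522921 0.1193115  0.32369271] s -0.06290703305695035
lid top z 0.1637388358781352 54
the job is handed in; nothing more can be done
None
```

The lid now stands about 15 mm proud of the box, lifted only by the bar; the bar is released and resting on the fulcrum, the arm is clear, and the job was handed in at about 9.4 s (no verdict returned).

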